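# Bring the lathe's tailstock up to the blank and clamp it

## Task

Get the wood lathe ready for turning: push the tailstock along the bed until the point of its live centre bears against the end of the blank in the chuck, then push the tailstock's clamp lever over towards the headstock as far as it goes to lock it there. Push gently and do not lift or tip the tailstock off the bed, finish with the point still against the blank, and leave the tool rest on the bed and everything on the bench where it is.

Things in the scene. Friction and masses are not known exactly. Their poses are not given: they have to be found in the camera images.
- lathe: Cream bench wood lathe, fixed. Origin on the bench under the spindle axis, which runs along its y, 205 mm up. Bed y = -360 to +340 mm: two steel ways, tops 100 mm up, 104 mm across over both, 34 mm slot between. Feet x = +-85 mm. Headstock (130 x 160 mm, top 290 mm up) with four-jaw chuck at +y, tailstock towards -y.
- tailstock: Cream cast tailstock, about 2 kg, loose on the ways, tongue in the slot; slides along y with 4 to 7 N, stays where left. Origin on the ways (100 mm up) under its middle; +y to the headstock. Base 104 x 110 x 22 mm. Barrel dia 60 along y, -65 to +60 mm, axis 105 mm above origin. Handwheel dia 84 at y -86 to -100, does not turn. Quill-lock handle on top at y 30, to z 162.
- centre_tip (a point): The point of the tailstock's live centre, on its axis: tailstock frame (0, 145, 105) mm.
- wheel_face (a point): Middle of the outer flat face of the tailstock's handwheel, which faces away from the headstock: tailstock frame (0, -100, 105) mm. The wheel reaches 42 mm around it. A good place to push towards +y, in line with the point.
- blank_end (a point): Centre of the blank's free end face, on the spindle axis 205 mm above the bench; axes as the lathe's. The blank is a square wooden bar, 42 x 42 mm, held fast in the chuck; it runs from here towards +y. At the start the live centre's point is 70 to 195 mm short of it.
- cam_lever (a joint): Bed-clamp lever on the tailstock's far (+x) side, rad. 0: unlocked, leaning 30 degrees back to the handwheel (-y). It swings in the tailstock's y-z plane, up and over towards the headstock (+y), to its stop at 1.15: locked, leaning 36 degrees to +y. Starts at 0 to 0.12. Needs 2 to 5 N at its knob; stays where left.
- lever_knob (a point): Centre of the lever's black ball knob, 22 mm in diameter, on a 9 mm bar: 72 mm from the lever's pivot and 88 mm to +x of the tailstock's axis (barrel side at 30 mm, wheel rim at 42 mm). At the start about 178 to 183 mm above the bench, 188 mm when upright.
- lever_pivot (a point): Pivot of the lever, its axis along the tailstock's x: tailstock frame (68, 0, 16) mm, 116 mm above the bench.
- tool_rest: Tool rest in its banjo, loose on the ways below the blank, 1.2 kg: base 150 x 50 x 20 mm (x, y, z; x from -100 to +50), a post 50 mm to -x, and a 120 mm steel rest along y whose top is 108 mm above the ways. Origin: on the ways, under the spindle axis. Bystander.
- gouge: Turning gouge lying on the bench beyond the lathe, 400 mm long, wooden handle 28 mm thick; x axis along it from handle to tip, origin on the bench about mid-length. Bystander.
- skew: Skew chisel lying on the robot's side of the lathe, to the left; like the gouge but with a flat blade, 405 mm long. Bystander.
- calipers: Steel outside calipers lying flat beyond the lathe, 145 x 100 mm, 12 mm high; origin at the pivot, legs to +x. Bystander.
- chuck_key: T-shaped steel chuck key lying flat, 110 x 100 mm, 14 mm high; origin in its middle. Bystander.
- wax_tin: Round metal tin, 87 mm in diameter, 32 mm high; origin under its middle. Bystander.
- spare_blank: Loose square wooden blank, 42 x 150 x 42 mm, long along its y, lying in front of the robot; origin under its middle. Bystander.
- blank: The blank itself (see blank_end): origin at the centre of its free end face, 150 mm long towards +y. Fixed in the chuck.

How it is judged:
By the outcome, as a careful person would: the job done as asked, in the order asked, and still so for the second after the job is handed in, with the robot touching nothing.
It also fails if it takes over 51 s, if anything falls off the work surface, if the arm or the gripper's body presses on something with over 40 N, if the wrist force passes 120 N, or if a joint passes its speed limit or range.

## Robot

A 6-joint arm with a two-finger parallel gripper is mounted at the origin on the work surface. World frame = base frame: x ahead of the robot, y to its left, z up, the work surface at z = 0. Lengths are in m, angles in rad, forces in N, time in s.
With the tool pointing down it reaches from about 0.3 to 1 m from the base axis. Payload 5.1 kg.
Tool frame: the origin (TCP) lies midway between the tips of the shut fingers; the grasp point (between the pads) lies 19 mm behind it; z points along the fingers, y is the line along which they close (so a half turn about z gives the same grasp; the last joint's range is limited). The gripper opens to 95 mm and grips with 3 to 60 N. Pads are 20 mm wide; open, the fingers measure 119 mm over their backs; the gripper's body (75 mm by 180 mm) begins 59 mm behind the grasp point.
Start: joints at [-1.316, 0.124, 1.65, -0, 1.367, -0.083], TCP at [0.215, -0.613, 0.215] pointing down, gripper open.
Joint ranges: [-2.61, 2.61], [-1.02, 2.33], [0.03, 2.71], [-1.35, 4.49], [0.32, 2.68], [-2.91, 2.91]. Speed limits (rad/s): [2.57, 2.57, 3.14, 3.14, 3.14, 3.14].

## Interface

Orientations are given as [roll, pitch, yaw] about the fixed x, y, z axes, in that order (R = Rz(yaw) Ry(pitch) Rx(roll)).
In Python, from rig import telemetry, viewer, env gives the robot as it stands.
- The arm moves only by the tool jog_arm, never from a script. Its argument "rows" is one flat list of numbers, 7 for each row, row after row: the shift along the world's x, y, z in cm, then the turn, a rotation vector about the world's x, y, z in degrees, then the finger opening in cm, from 0 to 9.51. In form: [dx, dy, dz, wx, wy, wz, jaw, dx, dy, dz, wx, wy, wz, jaw, ...]. A call has 1 to 10 rows; each row shifts and turns the commanded pose from where the row before left it; what a row does not reach is not made up. A row lasts 1/12 s, in which the tool goes at most 41.7 mm and 7.16 degrees, less where a joint would pass 70% of its speed; a pose out of reach is approached as far as the arm can. A call is refused whole if a number of a shift passes 4.17 or a number of a turn 7.16, either way. A call with a gripper value outside its range is refused whole. The fingers move at their own pace and stop on an object; "squeeze" is the grip in N (left out, the last holds). Time passes only in rows, so rows that do not move let the fingers close. It gives the time, the measured TCP pose, the force, the opening and the grip force at its end, in the units of the state.
- telemetry.get_obs(): the state, without advancing time (a new reading comes with each control period).
- viewer.camera(name): name is "scene" or "top" or "wrist"; returns a dict with "color" (400x640x3 uint8, blue, green, red), "intrinsics" (3x3 intrinsics, pixels), "k1" (the pictures are not rectified: a ray, as slopes to the right and down, at radius r is drawn at 1 + k1 r^2 times it, then the intrinsics apply), "world_to_cam" (4x4, takes a point from world to camera coordinates). Camera axes: x right, y up, looking along -z (the intrinsics and any distortion apply to the point x, -y, -z); pixel columns grow to the right and rows downward; lengths in m; the calibration is good to about 2 mm. A picture is of the moment at which its call begins. There is no depth.
- env.close_job(): hands the job in; it is judged then, once.
Trained networks look in a picture, given as the dict that the camera call returned (one of the last four; its "shot" number tells which), for a name from the list of things; names that differ only in an ending like _2 or _b are one class to them, and where a whole thing is asked for, a point or a joint stands for the part that bears it (a point fixed in the world has none). Each returns a list of dicts, best first, with "confidence" (0 to 1); they miss things now and then, are a little off and sometimes report something else, mostly with a low value. They report only what shows in the picture. A call takes as long as a camera call.
- viewer.regions_of(query, picture): "region" (400x640 bool, what is visible of it) and "rect" ([centre column, centre row, width, height] in pixels, round what is visible of it).
- viewer.landmark_of(query, picture): "at" ([column, row] in pixels: a listed point, or the origin of a listed thing).
The state is a dict: "time_s": time; "joint_positions": joint angles; "qvel": joint speeds; "joint_torque": joint torques, N m; "tcp_pos": TCP position; "eef_rot": TCP orientation; "contact_force": force on the tool from outside, world axes, zero at the start; "torque": the same for the moment, N m; "finger_gap": opening from 0.0 (shut) to 1.0 (fully open); "finger_force": force on a finger pad.
Only numpy, scipy, OpenCV 4.12 (cv2) and the standard library are available. Lean on these libraries where they do the work, as an engineer would, in place of code of your own. Each camera call takes 0.05 s, during which the arm holds its last target. There are 200 camera calls.

## Working session

There is one attempt and no reset: what is moved stays moved. The work goes in short steps, Python scripts to look and compute and a tool call to move; the robot and the scene stay as the last step left them, time stands still between calls to the robot, and variables do not carry over. Pictures are saved under pics/ and viewed, at most 10 in all, crops included, and the job is handed in when it is done.

Besides the shell and the picture viewer there is one more tool, called after "Request:" as a command line: name --argument value ..., lists and objects as JSON in quotes. jog_arm: Moves the arm, as the interface text tells. Its arguments: {"type":"object","properties":{"rows":{"type":"array","items":{"type":"number"}},"squeeze":{"type":"number"}},"required":["rows"]}

```bash
mkdir -p pics
cat > h.py <<'E'
import numpy as np, cv2
from rig import telemetry, viewer, env
def ray(p,uv):
    K=np.array(p["intrinsics"]);x=(uv[0]-K[0,2])/K[0,0];y=(uv[1]-K[1,2])/K[1,1]
    d=cv2.undistortPoints(np.array([[[uv[0],uv[1]]]],float),K,np.array([p["k1"],0,0,0.]))[0,0]
    T=np.array(p["world_to_cam"]);R=T[:3,:3]
    return -R.T@T[:3,3], R.T@np.array([d[0],-d[1],-1.])
def atz(p,uv,z):
    o,d=ray(p,uv);return o+d*(z-o[2])/d[2]
def tri(l):
    A=np.zeros((3,3));b=np.zeros(3)
    for p,uv in l:
        o,d=ray(p,uv);d=d/np.linalg.norm(d);M=np.eye(3)-np.outer(d,d);A+=M;b+=M@o
    return np.linalg.solve(A,b)
E
python3 - <<'E'
from h import *
np.set_printoptions(precision=4,suppress=True)
P={n:viewer.camera(n) for n in("scene","top","wrist")}
for n in P: cv2.imwrite(f"pics/{n}0.png",P[n]["color"])
H=dict(centre_tip=.205,wheel_face=.205,blank_end=.205,lever_knob=.18,lever_pivot=.116,tailstock=.1,lathe=0,tool_rest=.1)
for q,z in H.items():
    L=[]
    for n in P:
        r=viewer.landmark_of(q,P[n])
        if r:
            print(q,n,np.round(r[0]["at"],1),round(r[0]["confidence"],2),atz(P[n],r[0]["at"],z))
            if r[0]["confidence"]>.4:L.append((P[n],r[0]["at"]))
    if len(L)>1:print("  tri",tri(L))
print({k:np.round(v,3) for k,v in telemetry.get_obs().items()})
E
```

```text
centre_tip scene [286.5 174.7] 0.94 [ 0.5517 -0.0877  0.205 ]
centre_tip top [340.4 193.6] 0.8 [ 0.5391 -0.0871  0.205 ]
  tri [ 0.5405 -0.0865  0.1968]
wheel_face scene [188.3 189.3] 0.59 [ 0.5445 -0.3329  0.205 ]
wheel_face top [424.6 186. ] 0.71 [ 0.5556 -0.3324  0.205 ]
  tri [ 0.5544 -0.3316  0.2121]
blank_end scene [351.4 160.2] 0.95 [0.5354 0.0911 0.205 ]
blank_end top [275.6 195.4] 0.62 [0.5382 0.1006 0.205 ]
  tri [0.5368 0.0958 0.2056]
lever_knob scene [224.7 217.5] 0.62 [ 0.6442 -0.2596  0.18  ]
lever_knob top [341.5 192. ] 0.53 [ 0.5475 -0.0921  0.18  ]
  tri [ 0.5548 -0.1769  0.0942]
lever_pivot scene [235.9 228. ] 0.66 [ 0.6162 -0.2352  0.116 ]
lever_pivot top [384.1 171.2] 0.77 [ 0.6197 -0.2309  0.116 ]
  tri [ 0.619  -0.233   0.1178]
tailstock scene [345.  196.4] 0.72 [0.5523 0.0714 0.1   ]
tailstock top [382.9 195.3] 0.86 [ 0.5463 -0.2263  0.1   ]
  tri [ 0.5866 -0.0856  0.1874]
lathe scene [336.4 222.7] 0.8 [0.5422 0.0522 0.    ]
lathe top [295.7 204.6] 0.84 [0.5363 0.0501 0.    ]
  tri [ 0.5373  0.052  -0.0043]
tool_rest scene [344.3 193.3] 0.89 [0.5389 0.0737 0.1   ]
tool_rest top [285.6 198.8] 0.85 [0.5424 0.0778 0.1   ]
  tri [0.5415 0.0753 0.1019]
{'time_s': np.float64(1.35), 'joint_positions': array([-1.316,  0.124,  1.65 , -0.   ,  1.368, -0.083]), 'qvel': array([ 0.001, -0.   ,  0.   ,  0.001, -0.001, -0.   ]), 'joint_torque': array([  0.   , -41.759, -36.022,   0.077,   0.043,  -0.   ]), 'tcp_pos': array([ 0.215, -0.613,  0.215]), 'eef_rot': array([-3.142,  0.   ,  0.338]), 'contact_force': array([ 0.802,  0.06 , -0.01 ]), 'torque': array([-0.005, -0.016,  0.028]), 'finger_force': np.float64(0.0), 'finger_gap': np.float64(1.001)}
```

View images.

View pics/scene0.png

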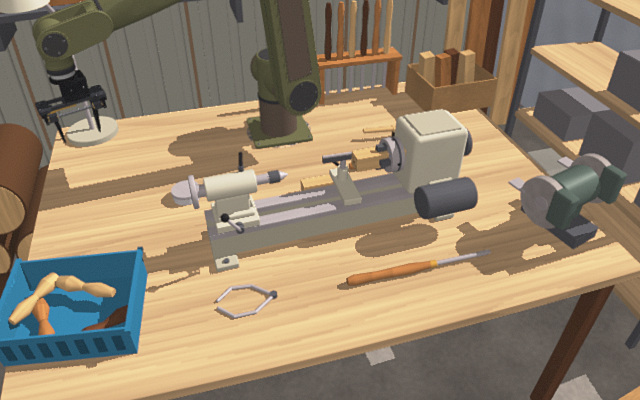

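View pics/top0.png

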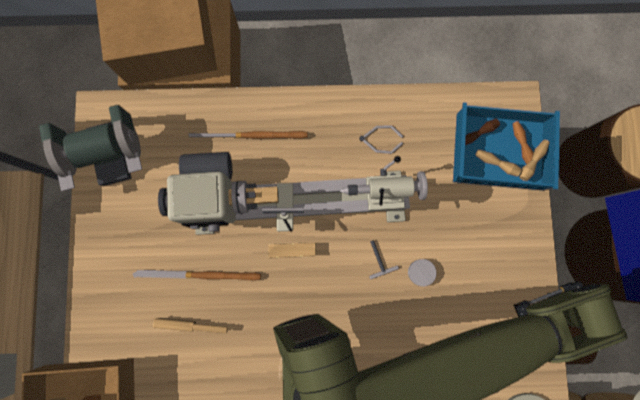

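The scene view (from +x) shows the knob at (225,217), which matches the network. In the top view the knob is at (397,159); the network's top hit for it was the live centre, so I'm rejecting that one. The blank end is at about (351,160) in the scene view. The axis yaw is about +2.4°, and the tip-to-blank gap is about 0.18 m.

Request:
jog_arm --rows '[3.4,2.0,0,0,0,-5.7,0,3.4,2.0,0,0,0,-5.7,0,3.4,2.2,0,0,0,-5.7,0,3.4,2.2,0,0,0,0,0,3.4,2.2,0,0,0,0,0,3.4,2.2,0,0,0,0,0,3.4,2.2,0,0,0,0,0,3.4,2.2,0,0,0,0,0,3.4,2.2,-0.5,0,0,0,0,3.0,2.0,-1,0,0,0,0]' --squeeze 20

```text
time_s: 2.18
tcp_pos: [0.5541, -0.3982, 0.2015]
eef_rot: [3.139, -0.003, 0.04]
contact_force: [-0.1, -0.7, -0.2]
finger_gap: 0.357
finger_force: 0.0
```

Run:
```python
from h import *
np.set_printoptions(precision=4,suppress=True)
P={n:viewer.camera(n) for n in("scene","top")}
for n in P: cv2.imwrite(f"pics/{n}1.png",P[n]["color"])
print("knob",tri([(P["scene"],(224.7,217.5)),(P["top"],(397,159))]))
for q in("wheel_face","lever_knob","centre_tip","blank_end"):
    for n in P:
        for r in viewer.landmark_of(q,P[n])[:2]: print(q,n,r["at"],r["confidence"],atz(P[n],r["at"],.18 if "knob" in q else .205))
o=telemetry.get_obs();print(o["time_s"],o["tcp_pos"],o["eef_rot"],o["contact_force"],o["joint_positions"])
```

```text
knob [ 0.6434 -0.2602  0.1795]
wheel_face scene [190.9, 188.6] 0.69 [ 0.5434 -0.3265  0.205 ]
wheel_face top [423.1, 186.9] 0.86 [ 0.5531 -0.3279  0.205 ]
lever_knob scene [222.6, 218.2] 0.44 [ 0.6453 -0.2647  0.18  ]
lever_knob top [398.7, 157.5] 0.47 [ 0.6476 -0.2661  0.18  ]
centre_tip scene [286.9, 171.7] 0.58 [ 0.5394 -0.0838  0.205 ]
centre_tip scene [354.9, 159.3] 0.42 [0.534  0.1014 0.205 ]
centre_tip top [340.6, 189.1] 0.78 [ 0.5523 -0.0881  0.205 ]
blank_end scene [355.2, 159.6] 0.89 [0.5355 0.1017 0.205 ]
blank_end scene [352.5, 158.8] 0.21 [0.5301 0.096  0.205 ]
blank_end top [278.3, 192.6] 0.86 [0.5463 0.0927 0.205 ]
2.6833 [ 0.5505 -0.4004  0.2002] [ 3.141  -0.0006  0.0374] [ 0.4878 -0.2379  0.1312] [-0.7076  0.1982  1.5912 -0.0001  1.3514  0.8258]
```

View pics/top1.png

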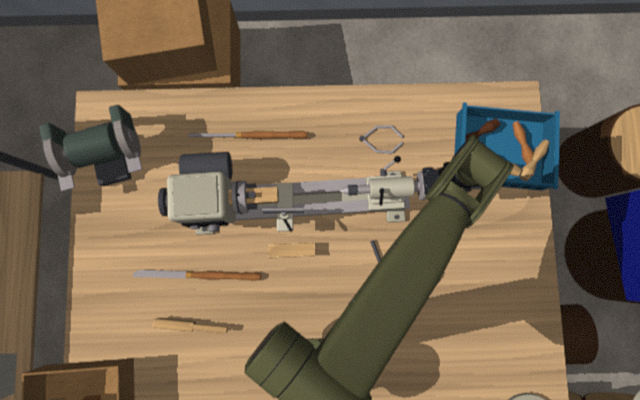

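The top view shows the gripper behind the wheel and aligned with the axis. The wheel is hidden at about (423,187), and the knob is at (397,159).

Request:
jog_arm --rows '[0,2.0,0,0,0,0,0,0,1.5,0,0,0,0,0,0,0.8,0,0,0,0,0,0,0.5,0,0,0,0,0,0,0.5,0,0,0,0,0,0,0.5,0,0,0,0,0,0,0.5,0,0,0,0,0,0,0.5,0,0,0,0,0]'

```text
time_s: 3.35
tcp_pos: [0.5513, -0.333, 0.1999]
eef_rot: [3.137, -0.0, 0.039]
contact_force: [0.7, -5.9, -1.0]
finger_gap: 0.002
finger_force: 2.9
```

Request:
jog_arm --rows '[-0.03,0.8,0,0,0,0,0,-0.03,0.8,0,0,0,0,0,-0.03,0.8,0,0,0,0,0,-0.03,0.8,0,0,0,0,0,-0.03,0.8,0,0,0,0,0,-0.03,0.8,0,0,0,0,0,-0.03,0.8,0,0,0,0,0,-0.03,0.8,0,0,0,0,0,-0.03,0.8,0,0,0,0,0,-0.03,0.8,0,0,0,0,0]'

```text
time_s: 4.18
tcp_pos: [0.5484, -0.2529, 0.1999]
eef_rot: [3.138, -0.0, 0.039]
contact_force: [-0.3, -6.1, -0.4]
finger_gap: 0.006
finger_force: 2.9
```

Request:
jog_arm --rows '[-0.03,0.7,0,0,0,0,0,-0.03,0.7,0,0,0,0,0,-0.03,0.7,0,0,0,0,0,-0.03,0.7,0,0,0,0,0,-0.02,0.5,0,0,0,0,0,-0.02,0.5,0,0,0,0,0,-0.02,0.5,0,0,0,0,0,0,0,0,0,0,0,0]'

```text
time_s: 4.85
tcp_pos: [0.5466, -0.2084, 0.1999]
eef_rot: [3.141, -0.0, 0.039]
contact_force: [0.2, -0.4, -0.1]
finger_gap: 0.005
finger_force: 0.9
```

Run:
```python
from h import *
np.set_printoptions(precision=4,suppress=True)
P={n:viewer.camera(n) for n in("scene","top")}
cv2.imwrite("pics/c2.png",np.hstack([cv2.resize(P["scene"]["color"][130:260,180:400],None,fx=1.8,fy=1.8),cv2.resize(P["top"]["color"][130:260,220:440],None,fx=1.8,fy=1.8)]))
for q in("lever_knob","centre_tip","blank_end"):
    for n in P:
        for r in viewer.landmark_of(q,P[n])[:2]: print(q,n,r["at"],r["confidence"],atz(P[n],r["at"],.18 if "knob" in q else .205))
o=telemetry.get_obs();print(o["time_s"],o["tcp_pos"],o["eef_rot"],o["contact_force"])
```

```text
lever_knob scene [280.5, 207.2] 0.5 [ 0.6431 -0.1246  0.18  ]
lever_knob top [351.3, 163.7] 0.56 [ 0.6321 -0.124   0.18  ]
centre_tip scene [337.3, 163.4] 0.87 [0.5393 0.051  0.205 ]
centre_tip scene [352.7, 161.1] 0.73 [0.5403 0.0931 0.205 ]
centre_tip top [296.3, 194.7] 0.83 [0.5389 0.0407 0.205 ]
blank_end scene [353.2, 160.9] 0.93 [0.5398 0.0947 0.205 ]
blank_end top [275.5, 195.4] 0.7 [0.5383 0.1009 0.205 ]
5.25 [ 0.5466 -0.2084  0.1998] [ 3.1416 -0.0001  0.0392] [-0.6934 -1.1162  0.9758]
```

View pics/c2.png

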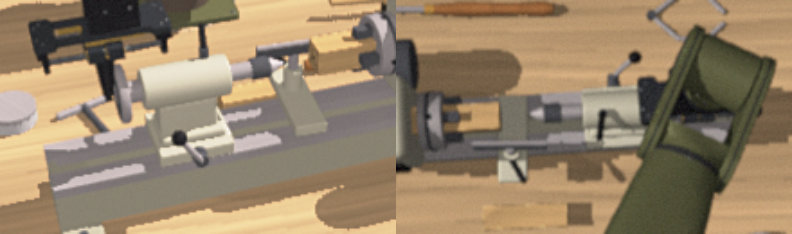

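The crop shows the live-centre point about 50 mm short of the blank, the tailstock flat on the ways and the knob still leaning back. I'll continue and slow down near contact.

Request:
jog_arm --rows '[-0.02,0.5,0,0,0,0,0,-0.02,0.5,0,0,0,0,0,-0.02,0.5,0,0,0,0,0,-0.02,0.5,0,0,0,0,0,-0.02,0.5,0,0,0,0,0,-0.02,0.5,0,0,0,0,0,-0.01,0.3,0,0,0,0,0,-0.01,0.3,0,0,0,0,0,-0.01,0.2,0,0,0,0,0,-0.01,0.2,0,0,0,0,0]'

```text
time_s: 6.08
tcp_pos: [0.5451, -0.1695, 0.1998]
eef_rot: [3.139, -0.0, 0.039]
contact_force: [0.1, -6.0, -0.3]
finger_gap: 0.002
finger_force: 3.1
```

Request:
jog_arm --rows '[-0.01,0.2,0,0,0,0,0,-0.01,0.2,0,0,0,0,0]'

```text
time_s: 6.25
tcp_pos: [0.5449, -0.1656, 0.1999]
eef_rot: [3.139, -0.0, 0.039]
contact_force: [-0.3, -5.9, -0.6]
finger_gap: 0.008
finger_force: 3.1
```

Request:
jog_arm --rows '[-0.01,0.2,0,0,0,0,0,-0.01,0.2,0,0,0,0,0]'

```text
time_s: 6.42
tcp_pos: [0.5447, -0.1616, 0.1998]
eef_rot: [3.139, -0.0, 0.039]
contact_force: [-0.0, -5.6, 1.3]
finger_gap: 0.007
finger_force: 3.1
```

Request:
jog_arm --rows '[-0.01,0.15,0,0,0,0,0,-0.01,0.15,0,0,0,0,0]'

```text
time_s: 6.58
tcp_pos: [0.5446, -0.1606, 0.2]
eef_rot: [3.134, -0.001, 0.039]
contact_force: [0.7, -16.4, -1.3]
finger_gap: 0.006
finger_force: 8.0
```

Request:
jog_arm --rows '[-0.01,0.15,0,0,0,0,0,-0.01,0.15,0,0,0,0,0]'

```text
time_s: 6.75
tcp_pos: [0.5445, -0.1602, 0.2003]
eef_rot: [3.128, -0.001, 0.038]
contact_force: [1.3, -25.3, -1.7]
finger_gap: 0.004
finger_force: 12.1
```

Request:
jog_arm --rows '[-0.01,0.1,0,0,0,0,0,0,0.1,0,0,0,0,0]'

```text
time_s: 6.92
tcp_pos: [0.5445, -0.16, 0.2005]
eef_rot: [3.125, -0.002, 0.038]
contact_force: [0.8, -29.3, -3.1]
finger_gap: 0.005
finger_force: 14.3
```

Contact made: the force rose from 6 to 29 N with no further motion. I'll back off, move over to the lever side and look.

Request:
jog_arm --rows '[0,-0.5,0,0,0,0,0,0,-1.0,0,0,0,0,0,0,-1.0,0,0,0,0,0,3.0,0,0,0,0,0,0,3.0,0,0,0,0,0,0,2.9,0,0,0,0,0,0,0,0,0,0,0,0,0]'

```text
time_s: 7.5
tcp_pos: [0.6363, -0.177, 0.1984]
eef_rot: [-3.14, -0.001, 0.04]
contact_force: [-1.1, 0.1, 0.6]
finger_gap: 0.003
finger_force: 0.0
```

Run:
```python
from h import *
np.set_printoptions(precision=4,suppress=True)
P={n:viewer.camera(n) for n in("scene","top","wrist")}
cv2.imwrite("pics/c3.png",np.vstack([np.hstack([cv2.resize(P[n]["color"][a:a+130,b:b+220],(396,234)) for n,a,b in(("scene",130,200),("top",130,200))]),np.hstack([cv2.resize(P["wrist"]["color"],(396,248)),np.zeros((248,396,3),np.uint8)])]))
for q in("lever_knob","centre_tip","blank_end","lever_pivot"):
    L=[]
    for n in P:
        for r in viewer.landmark_of(q,P[n])[:1]:
            print(q,n,r["at"],r["confidence"],atz(P[n],r["at"],.18 if "knob" in q else .116 if "piv" in q else .205)); L.append((P[n],r["at"]))
    if len(L)>1: print(tri(L))
o=telemetry.get_obs();print(o["time_s"],o["tcp_pos"],o["eef_rot"],o["contact_force"])
```

```text
lever_knob scene [298.8, 203.5] 0.57 [ 0.6416 -0.0788  0.18  ]
lever_knob top [336.4, 161.7] 0.56 [ 0.6392 -0.0798  0.18  ]
lever_knob wrist [170.8, 223.9] 0.92 [ 0.6362 -0.0807  0.18  ]
[ 0.6381 -0.0794  0.1787]
centre_tip scene [354.4, 161.1] 0.61 [0.5415 0.0974 0.205 ]
centre_tip top [277.3, 197.4] 0.87 [0.5323 0.0958 0.205 ]
centre_tip wrist [172.8, 223.8] 0.54 [ 0.646  -0.0942  0.205 ]
[0.5564 0.0567 0.1382]
blank_end scene [352.5, 163.4] 0.96 [0.5501 0.0892 0.205 ]
blank_end top [276.9, 193.5] 0.62 [0.5437 0.0968 0.205 ]
[0.5437 0.0945 0.2   ]
lever_pivot scene [306.1, 212.8] 0.79 [ 0.6077 -0.0525  0.116 ]
lever_pivot top [327.6, 172.4] 0.74 [ 0.62  -0.055  0.116]
lever_pivot wrist [170.4, 223.7] 0.92 [ 0.6117 -0.0484  0.116 ]
[ 0.6173 -0.0545  0.1262]
8.25 [ 0.633  -0.1773  0.1998] [ 3.1416 -0.0001  0.0393] [-0.568   0.6475 -0.2446]
```

View pics/c3.png

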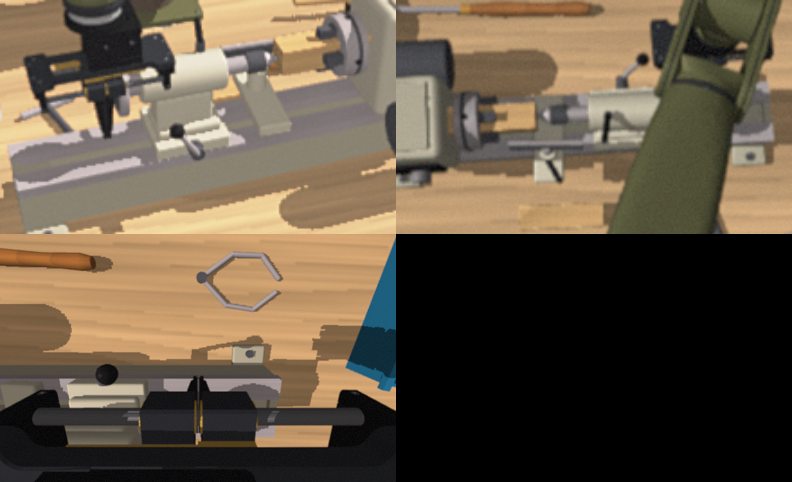

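The point touches the blank in both views. The knob is at about (0.637, -0.080, 0.179), and three cameras agree on it. I'll lower beside it and push in +y.

Request:
jog_arm --rows '[0.4,0,-1.0,0,0,0,0,0,0,-1.2,0,0,0,0,0,0.5,-1.0,0,0,0,0,0,1.5,0,0,0,0,0,0,1.5,0,0,0,0,0,0,1.5,0,0,0,0,0,0,1.0,0,0,0,0,0,0,0.6,0,0,0,0,0,0,0.5,0,0,0,0,0,0,0.4,0,0,0,0,0]'

```text
time_s: 9.08
tcp_pos: [0.6374, -0.1014, 0.1683]
eef_rot: [3.141, -0.001, 0.04]
contact_force: [-0.6, -0.5, -0.7]
finger_gap: 0.005
finger_force: 0.0
```

Request:
jog_arm --rows '[0,0.5,0,0,0,0,0,-0.02,0.5,0,0,0,0,0,-0.02,0.5,0,0,0,0,0,-0.02,0.5,0,0,0,0,0,-0.02,0.5,0,0,0,0,0,-0.02,0.5,0,0,0,0,0]'

```text
time_s: 9.58
tcp_pos: [0.6365, -0.0725, 0.1684]
eef_rot: [3.141, -0.001, 0.039]
contact_force: [0.6, -3.3, 3.0]
finger_gap: 0.004
finger_force: 1.5
```

Lever is moving (3 N). I'll keep going.

Request:
jog_arm --rows '[-0.02,0.5,0,0,0,0,0,-0.02,0.5,0,0,0,0,0,-0.02,0.5,0,0,0,0,0,-0.02,0.5,0,0,0,0,0,-0.02,0.5,0,0,0,0,0,-0.02,0.4,0,0,0,0,0,-0.02,0.4,0,0,0,0,0]'

```text
time_s: 10.17
tcp_pos: [0.634, -0.0386, 0.1665]
eef_rot: [-3.141, 0.002, 0.04]
contact_force: [-0.6, -2.3, -1.8]
finger_gap: 0.005
finger_force: 1.0
```

Request:
jog_arm --rows '[-0.01,0.3,0,0,0,0,0,-0.01,0.3,0,0,0,0,0,-0.01,0.3,0,0,0,0,0]'

```text
time_s: 10.42
tcp_pos: [0.6341, -0.0301, 0.1672]
eef_rot: [3.142, 0.001, 0.039]
contact_force: [0.1, -2.4, -2.0]
finger_gap: 0.008
finger_force: 1.1
```

Request:
jog_arm --rows '[-0.01,0.2,0,0,0,0,0,-0.01,0.2,0,0,0,0,0]'

```text
time_s: 10.58
tcp_pos: [0.6341, -0.0262, 0.1676]
eef_rot: [3.141, 0.0, 0.039]
contact_force: [0.6, -1.7, -2.1]
finger_gap: 0.004
finger_force: 1.2
```

Request:
jog_arm --rows '[0,0.2,0,0,0,0,0,0,0.2,0,0,0,0,0]'

```text
time_s: 10.75
tcp_pos: [0.6342, -0.0222, 0.1677]
eef_rot: [3.141, -0.0, 0.039]
contact_force: [-0.5, -2.2, -1.7]
finger_gap: 0.006
finger_force: 1.0
```

Request:
jog_arm --rows '[0,0.2,0,0,0,0,0,0,0.1,0,0,0,0,0]'

```text
time_s: 10.92
tcp_pos: [0.6343, -0.0199, 0.1679]
eef_rot: [3.14, -0.0, 0.04]
contact_force: [-0.4, -6.2, -1.0]
finger_gap: 0.002
finger_force: 2.9
```

Request:
jog_arm --rows '[0,0.1,0,0,0,0,0,0,0.1,0,0,0,0,0]'

```text
time_s: 11.08
tcp_pos: [0.6342, -0.0195, 0.1679]
eef_rot: [3.137, 0.0, 0.039]
contact_force: [-1.1, -9.9, -1.4]
finger_gap: -0.0
finger_force: 4.8
```

The lever is at its stop. I'll press slightly more, then back away and check.

Request:
jog_arm --rows '[0,0.2,0,0,0,0,0,0,0.1,0,0,0,0,0,0,0,0,0,0,0,0]'

```text
time_s: 11.33
tcp_pos: [0.6337, -0.0185, 0.1678]
eef_rot: [3.133, 0.002, 0.039]
contact_force: [-2.3, -14.5, -0.7]
finger_gap: 0.008
finger_force: 6.6
```

Request:
jog_arm --rows '[0,-0.6,0,0,0,0,0,0,-1.5,0,0,0,0,0,0,-2,0,0,0,0,0,0,-2,1,0,0,0,0,0,-1,3,0,0,0,0,0,0,4,0,0,0,0,0,-3,4,0,0,0,0,0,-4,0,0,0,0,0,0,-4,0,0,0,0,0,0,0,0,0,0,0,0]'

```text
time_s: 12.17
tcp_pos: [0.6342, -0.1963, 0.2824]
eef_rot: [3.139, -0.002, 0.034]
contact_force: [-0.1, 1.9, -0.8]
finger_gap: 0.003
finger_force: 0.0
```

Run:
```python
from h import *
np.set_printoptions(precision=4,suppress=True)
P={n:viewer.camera(n) for n in("scene","top")}
cv2.imwrite("pics/c4.png",np.hstack([cv2.resize(P[n]["color"][a:a+130,b:b+220],(396,234)) for n,a,b in(("scene",130,200),("top",130,200))]))
for q in("lever_knob","lever_pivot","centre_tip","blank_end","tool_rest"):
    for n in P:
        for r in viewer.landmark_of(q,P[n])[:1]: print(q,n,r["at"],r["confidence"],atz(P[n],r["at"],.174 if "knob" in q else .116 if "piv" in q else .1 if "rest" in q else .205))
o=telemetry.get_obs();print(o["time_s"],o["tcp_pos"],o["contact_force"])
```

```text
lever_knob scene [329.2, 196.4] 0.56 [0.6283 0.0025 0.174 ]
lever_knob top [308.9, 165.7] 0.63 [0.6302 0.0024 0.174 ]
lever_pivot scene [310.2, 213.7] 0.81 [ 0.614  -0.0433  0.116 ]
lever_pivot top [326.0, 174.2] 0.8 [ 0.6144 -0.0499  0.116 ]
centre_tip scene [355.4, 162.1] 0.71 [0.5465 0.0984 0.205 ]
centre_tip top [276.6, 199.5] 0.62 [0.5262 0.0979 0.205 ]
blank_end top [275.7, 195.1] 0.65 [0.5391 0.1003 0.205 ]
tool_rest scene [346.9, 194.5] 0.86 [0.5459 0.079  0.1   ]
tool_rest top [285.9, 197.4] 0.61 [0.5468 0.0767 0.1   ]
12.7667 [ 0.6343 -0.1896  0.281 ] [ 0.9901 -0.2772  0.5219]
```

View pics/c4.png

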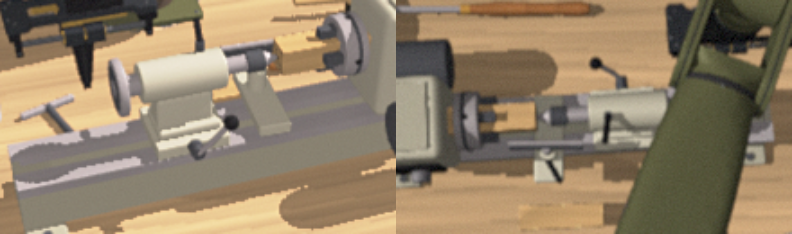

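The knob now leans towards the headstock, at crop (232,121) in the scene view, after about 80 mm of travel, which is its full sweep. The point is on the blank, the tool rest hasn't moved and the gripper is clear.

```bash
python3 -c "
from rig import env
print(env.close_job())"
```

```text
the job is handed in; nothing more can be done
None
```

The job is handed in: the live centre's point is against the blank, the clamp lever is over at its headstock-side stop, and the tool rest looks unmoved. The hardest push was about 29 N, and it took about 13 of the 51 s; no verdict came back.

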